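Press the leak-test coupler onto the tilted valve nipple and hold it

TASK

Take the leak-test coupler out of its stand and aim it squarely along the tilted nipple of the valve block, holding it steady for about a second with its mouth a finger's width off the nipple's tip. Then press it straight onto the nipple until the nipple snaps down and is fully home, and finish holding it there, square and pressed against the spring, without letting go. Leave the jar, the bottle and the tub where they stand.

Things in the scene. Friction and masses are not known exactly. Their poses are not given: they have to be found in the camera images.
- coupler: Leak-test coupler, one loose rigid tool 97 mm long, about 0.2 kg, nose down in the stand. Origin at its open mouth (lower end), z up its axis. From z = 0: steel nose 27 mm across to 30 mm, with a ridge 33 mm across round it at 19 mm; collar 48 mm across, 30 to 36 mm; grey square grip 28 x 28 mm, 36 to 84 mm, flats facing its x and y; dial 26 mm across to 97 mm. Fingertips can push on the collar.
- coupler_grip (a point): Centre of the coupler's square grip sleeve, on its axis, 60 mm above the mouth; axes as the coupler's.
- coupler_mouth (a point): Centre of the coupler's open mouth; z points up the coupler's axis, away from the mouth. The bore behind the mouth is round, 18 mm in diameter and 14 mm deep, in a lip 23 mm across.
- stand: Fixed aluminium stand 90 x 90 mm, 40 mm high, with a 36 mm round hole in its top plate; origin at the centre of its underside. The coupler hangs in the hole by its collar: its mouth is 10 mm, its collar 40 to 46 mm and the middle of its grip 70 mm above the worktop. Lift it at least 35 mm straight up to clear the hole.
- valve_block: Fixed valve block, base 105 x 96 mm, body 70 mm high; a round boss rises from it, tilted 25 degrees from vertical towards the block's own -x. Two yoke posts beside the nipple, 44 mm apart, reach 2 mm past its tip and carry sprung balls 29 mm apart that the coupler's nose passes between. Origin under its centre, z up. Nipple tip at rest: 136 mm above the worktop, 10 mm to the block's -x.
- nipple_tip (a point): Tip of the nipple, a round steel stem 36 mm out of the gland nut; its head is 12 mm in diameter and 14 mm long and tapers to 6 mm at the tip. z points outwards along its axis, 25 degrees from vertical; the coupler's z must lie along it. The point moves with the nipple. With the coupler fully on, the tip meets the bottom of the bore: the mouth is then 14 mm behind the tip.
- nipple (a joint): How far the nipple is pressed in along its axis, m: 0 at rest, 0.010 at its end stop (home). A spring pushes it out: 10 N to start it. From 2 or 3 mm the coupler's ridge meets the sprung balls and the push rises to about 13 N; from about 5 mm the ridge snaps by and the push falls to about 6 N at 8 mm, then 11 N just short of the rigid stop. It comes back out when let go.
- ointment_jar: Bystander: white round jar with a lid, 68 mm across, 50 mm high, standing loose; origin under its centre.
- brown_bottle: Bystander: small brown bottle with a white cap, 44 mm across, 100 mm high, standing loose; origin under its centre.
- powder_tub: Bystander: white round tub, 79 mm across, 80 mm high, standing loose; origin under its centre.

How it is judged:
By the outcome, as a careful person would: the job done as asked, in the order asked, and still so for the second after the job is handed in, while the arm keeps its last pose, push and grip.
It also fails if it takes over 48 s, if anything falls off the work surface, if the arm or the gripper's body presses on something with over 40 N, if the wrist force passes 120 N, or if a joint passes its speed limit or range.

ROBOT

A 7-joint arm with a two-finger parallel gripper is mounted at the origin on the work surface; the furniture and walls round the work are solid. World frame = base frame: x ahead of the robot, y to its left, z up, the work surface at z = 0. Lengths are in m, angles in rad, forces in N, time in s.
With the tool pointing down it reaches from about 0.425 to 0.925 m from the base axis. Payload 6.8 kg.
Tool frame: the origin (TCP) lies on the centre line of the jaws, within the pads' length; the fingertips stand 8 mm ahead of it and the grasp point (between the pads) lies 11 mm behind it (bot.tips_ahead is the distance from the TCP to the fingertips, in m); z points along the fingers, y is the line along which they close (so a half turn about z gives the same grasp; the last joint's range is limited). The gripper opens to 85 mm and grips with 20 to 120 N. Pads are 22 mm wide; open, the fingers measure 114 mm over their backs; the gripper's body (76 mm by 85 mm) begins 54 mm behind the grasp point. The pads swing forward as they close: fully open they stand 13 mm farther back than shut.
Start: joints at [-0.108, 0.477, 0.022, 1.555, -0.011, 1.109, -0.083], TCP at [0.675, 0, 0.239] pointing down, gripper open.
Joint ranges: [-2.96, 2.96], [-0.34, 2.1], [-1.41, 1.46], [0.24, 2.44], [-1.37, 4.51], [0.17, 1.92], [-2.96, 2.96]. Speed limits (rad/s): [2.39, 2.39, 3.14, 3.14, 3.14, 3.14, 3.14].

INTERFACE

Orientations are given as a unit quaternion [w, x, y, z].
In Python, from station import bot gives the robot as it stands.
- The arm moves only by the tool send_rows, never from a script. Its argument "deltas" is text: rows parted by semicolons, each of 4 numbers parted by spaces: the shift along the tool's x, y, z in m, then the turn about the tool's z in degrees. In form: x y z spin; .... A call has 1 to 5 rows; each row is the pose to reach, as a shift and turn from the pose commanded when the call began, along the tool's axes at that moment; what a row does not reach only later rows make up. A row lasts 1/10 s, in which the tool goes at most 50 mm and 8.59 degrees, less where a joint would pass 70% of its speed; a pose out of reach is approached as far as the arm can. A call with a gripper value outside its range is refused whole. "claw" is the opening, from 0 (shut) to 1 (fully open), set as the call begins (left out, the last holds). The fingers move at their own pace and stop on an object; "force" is the grip in N (left out, the last holds). Time passes only in rows, so rows that repeat a pose let the fingers close. It gives the time, the measured TCP pose, the force, the opening and the grip force at its end, in the units of the state.
- bot.get_obs(): the state, without advancing time (a new reading comes with each control period).
- bot.read_camera(name): name is "scene" or "side" or "wrist"; returns a dict with "img" (480x640x3 uint8, red, green, blue), "depth" (480x640 float32, m along the optical axis (not along the pixel's ray), 0 where there is no reading), "fx", "fy", "cx", "cy" (pixels), "camera_from_world" (4x4, takes a point from world to camera coordinates). Camera axes: x right, y up, looking along -z (the intrinsics and any distortion apply to the point x, -y, -z); pixel columns grow to the right and rows downward; lengths in m; the calibration is good to about 2 mm. A picture is of the moment at which its call begins.
- bot.hand_in(): hands the job in; it is judged then, once.
Trained networks look in a picture, given as the dict that the camera call returned (one of the last four; its "shot" number tells which), for a name from the list of things; names that differ only in an ending like _2 or _b are one class to them, and where a whole thing is asked for, a point or a joint stands for the part that bears it (a point fixed in the world has none). Each returns a list of dicts, best first, with "confidence" (0 to 1); they miss things now and then, are a little off and sometimes report something else, mostly with a low value. They report only what shows in the picture. A call takes as long as a camera call.
- bot.masks_of(picture, query): "mask" (480x640 bool, what is visible of it).
- bot.landmark_of(picture, query): "xyz" ([x, y, z] in m, in world coordinates, good to about 4 mm: a listed point, or the origin of a listed thing).
The state is a dict: "t": time; "q": joint angles; "joint_vel": joint speeds; "joint_torque": joint torques, N m; "eef_pos": TCP position; "tool_rot": TCP orientation; "contact_force": force on the tool from outside, world axes, zero at the start; "torque": the same for the moment, N m; "gripper_width": opening from 0.0 (shut) to 1.0 (fully open); "grasp_force": force on a finger pad.
Only numpy, scipy, OpenCV 4.12 (cv2) and the standard library are available. Lean on these libraries where they do the work, as an engineer would, in place of code of your own. Each camera call takes 0.05 s, during which the arm holds its last target. There are 200 camera calls.

## Working session

There is one attempt and no reset: what is moved stays moved. The work goes in short steps, Python scripts to look and compute and a tool call to move; the robot and the scene stay as the last step left them, time stands still between calls to the robot, and variables do not carry over. Pictures are saved under pics/ and viewed, at most 10 in all, crops included, and the job is handed in when it is done.

Besides the shell and the picture viewer there is one more tool, called after "Call:" by a JSON object that holds its "fn" and its "kwargs". send_rows: Moves the arm, as the interface text tells. Its arguments: {"type":"object","properties":{"deltas":{"type":"string"},"claw":{"type":"number"},"force":{"type":"number"}},"required":["deltas"]}

```bash
mkdir -p pics; ls; cat > h.py <<'E'
import numpy as np, cv2
from station import bot
from scipy.spatial.transform import Rotation as R
def rot(q): return R.from_quat([q[1],q[2],q[3],q[0]])
def cloud(p,m=None):
    d=p["depth"]; ok=d>0
    if m is not None: ok&=m
    v,u=np.nonzero(ok); z=d[v,u]
    c=np.c_[(u-p["cx"])/p["fx"]*z,-(v-p["cy"])/p["fy"]*z,-z]
    W=np.linalg.inv(p["camera_from_world"]); return c@W[:3,:3].T+W[:3,3]
def proj(p,X):
    X=np.atleast_2d(X); T=np.array(p["camera_from_world"]); c=X@T[:3,:3].T+T[:3,3]
    return np.c_[p["cx"]+p["fx"]*c[:,0]/-c[:,2],p["cy"]+p["fy"]*c[:,1]/c[:,2]]
def save(p,n): cv2.imwrite("pics/"+n,p["img"][:,:,::-1])
E
python3 - <<'E'
from h import *
o=bot.get_obs(); print({k:np.round(v,3) for k,v in o.items()}); print(rot(o["tool_rot"]).as_matrix().round(3)); print([a for a in dir(bot) if a[0]!='_'])
for c in ["scene","side"]:
    p=bot.read_camera(c); save(p,c+"0.png"); print(c,{k:p[k] for k in p if k not in("img","depth")})
    for n in ["coupler","coupler_grip","coupler_mouth","stand","valve_block","nipple_tip","ointment_jar","brown_bottle","powder_tub"]:
        print(n,[(np.round(l["xyz"],4),round(l["confidence"],2)) for l in bot.landmark_of(p,n)[:2]])
E
```

```text
pics
{'t': np.float64(0.0), 'q': array([-0.108,  0.478,  0.022,  1.556, -0.011,  1.109, -0.083]), 'joint_vel': array([ 0.   ,  0.   ,  0.002, -0.001,  0.002,  0.   ,  0.003]), 'joint_torque': array([-1.0000e-03, -5.9644e+01,  1.6080e+00, -2.8119e+01,  1.2000e-02,
        9.0000e-03,  0.0000e+00]), 'eef_pos': array([ 0.674, -0.   ,  0.238]), 'tool_rot': array([-0.001,  0.707,  0.707, -0.001]), 'contact_force': array([0.72 , 0.062, 0.331]), 'torque': array([ 0.021, -0.013,  0.018]), 'grasp_force': np.float64(0.0), 'gripper_width': np.float64(0.998)}
[[-0.     1.    -0.002]
 [ 1.     0.    -0.   ]
 [-0.    -0.002 -1.   ]]
['PlanningError', 'get_obs', 'hand_in', 'landmark_of', 'masks_of', 'read_camera', 'tips_ahead']
scene {'fx': 466.52723349825465, 'fy': 466.52723349825465, 'cx': 322.6965783540213, 'cy': 236.6530469273787, 'camera_from_world': array([[-0.46826901, -0.8833928 , -0.01847439,  0.16615695],
       [ 0.63132648, -0.34913553,  0.69248195, -0.37867831],
       [-0.61818364,  0.31260447,  0.72119861, -1.05922667],
       [ 0.        ,  0.        ,  0.        ,  1.        ]]), '
[... 682 characters left out ...]
camera_from_world': array([[ 0.26084076, -0.96510328, -0.02318956, -0.16595354],
       [ 0.48119256,  0.10915363,  0.86979262, -0.2969492 ],
       [-0.83690849, -0.23803601,  0.49287223, -0.87779075],
       [ 0.        ,  0.        ,  0.        ,  1.        ]]), 'shot': 2}
coupler [(array([ 0.4899, -0.2331,  0.0116]), 0.67)]
coupler_grip [(array([ 0.4877, -0.2362,  0.0719]), 0.82), (array([ 0.4788, -0.3898,  0.0011]), 0.29)]
coupler_mouth [(array([ 0.4903, -0.236 ,  0.0073]), 0.56)]
stand [(array([ 0.489 , -0.2404,  0.0019]), 0.62)]
valve_block []
nipple_tip []
ointment_jar [(array([ 0.506 ,  0.0114, -0.0006]), 0.86)]
brown_bottle []
powder_tub [(array([ 0.4785, -0.3903, -0.0012]), 0.74)]
```

View pics/scene0.png

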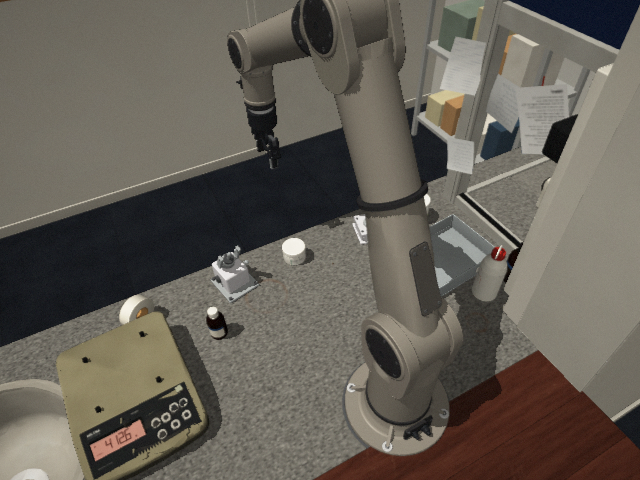

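View pics/side0.png

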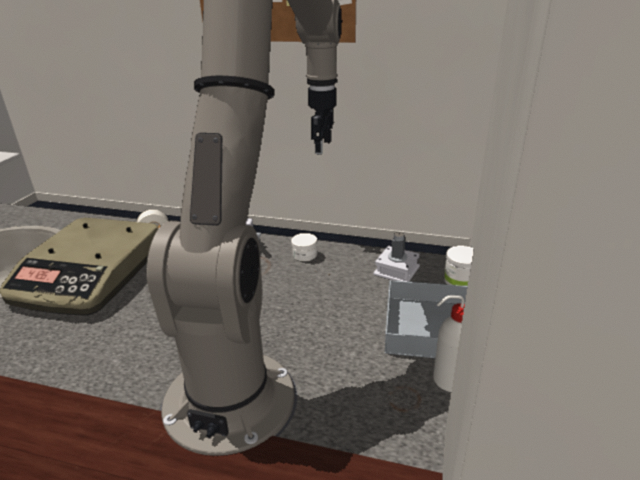

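```bash
python3 - <<'E'
from h import *
for c,ns in [("scene",["valve_block"]),("side",["stand","coupler"])]:
    p=bot.read_camera(c)
    for n in ns:
        for m in bot.masks_of(p,n)[:1]:
            X=cloud(p,m["mask"]); print(n,m["confidence"],len(X),X.min(0).round(3),X.max(0).round(3))
            for lo,hi in [(0.003,.02),(.03,.05),(.06,.08),(.08,.2)]:
                s=X[(X[:,2]>lo)&(X[:,2]<hi)]
                if len(s)>20: print(lo,hi,len(s),s.mean(0).round(4),cv2.minAreaRect((s[:,:2]*1000).astype(np.float32)))
p=bot.read_camera("scene"); im=p["img"][230:350,180:340]; cv2.imwrite("pics/blk.png",cv2.resize(im[:,:,::-1],None,fx=5,fy=5,interpolation=cv2.INTER_CUBIC))
p=bot.read_camera("wrist");print(np.linalg.inv(p["camera_from_world"]).round(3),p["fx"])
E
```

```text
valve_block 0.85 1489 [ 0.442  0.003 -0.903] [1.457 0.256 0.144]
0.003 0.02 431 [0.4774 0.206  0.0099] ((502.0622863769531, 200.79052734375), (105.85087585449219, 94.88651275634766), 14.73618221282959)
0.03 0.05 196 [0.4894 0.206  0.0403] ((500.8145446777344, 198.38034057617188), (99.15701293945312, 70.63594818115234), 87.56551361083984)
0.06 0.08 416 [0.4956 0.2039 0.0696] ((510.8008728027344, 202.19590759277344), (81.69385528564453, 70.2885513305664), 11.791425704956055)
0.08 0.2 279 [0.5003 0.2027 0.1099] ((505.56060791015625, 201.72933959960938), (41.721466064453125, 61.33013153076172), 11.301929473876953)
stand 0.94 918 [ 0.436 -0.289 -0.002] [ 0.563 -0.181  0.047]
0.003 0.02 363 [ 0.4648 -0.2372  0.0088] ((484.7850646972656, -236.89682006835938), (90.02435302734375, 86.67609405517578), 76.86683654785156)
0.03 0.05 514 [ 0.4736 -0.2378  0.0389] ((487.77362060546875, -236.6481170654297), (86.54112243652344, 85.75227355957031), 76.72541046142578)
coupler 0.58 424 [ 0.465 -0.261  0.038] [ 0.517 -0.212  0.109]
0.03 0.05 117 [ 0.479  -0.2377  0.0449] ((488.2236633300781, -234.07846069335938), (53.39482879638672, 45.4737663269043), 73.8341293334961)
0.06 0.08 85 [ 0.4776 -0.238   0.07  ] ((480.7723388671875, -241.78915405273438), (18.78092384338379, 34.72681427001953), 32.393672943115234)
0.08 0.2 171 [ 0.4822 -0.2383  0.0958] ((487.31182861328125, -237.20465087890625), (28.359651565551758, 32.35586166381836), 82.85484313964844)
[[ 1.     0.001  0.001  0.675]
 [-0.001  0.955  0.295  0.076]
 [-0.    -0.295  0.955  0.374]
 [ 0.     0.     0.     1.   ]] 400.39848896335343
```

View pics/blk.png

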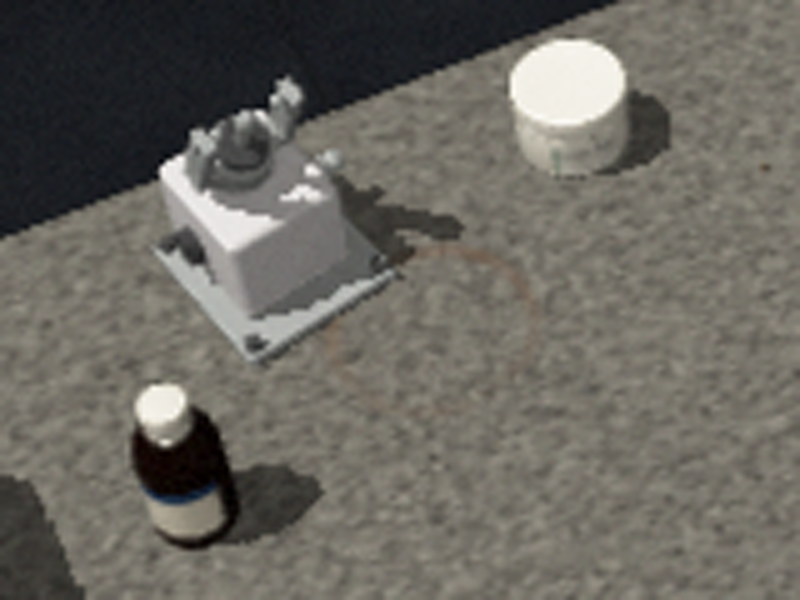

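Call:
{"fn": "send_rows", "kwargs": {"deltas": "0.04 -0.034 -0.02 0; 0.08 -0.068 -0.04 0; 0.12 -0.102 -0.06 0; 0.16 -0.136 -0.08 0; 0.2 -0.17 -0.1 0"}}

```text
t: 1.85
eef_pos: [0.5223, 0.1792, 0.3292]
tool_rot: [0.0, 0.707, 0.707, 0.0]
contact_force: [0.7, 1.3, -0.2]
gripper_width: 1.001
grasp_force: 0.0
```

Call:
{"fn": "send_rows", "kwargs": {"deltas": "0 0 0 0; 0 0 0 0; 0 0 0 0"}}

```text
t: 2.15
eef_pos: [0.5242, 0.1767, 0.3279]
tool_rot: [0.0, 0.708, 0.706, -0.0]
contact_force: [0.2, -0.0, -0.8]
gripper_width: 1.002
grasp_force: 0.0
```

```bash
python3 - <<'E'
from h import *
o=bot.get_obs(); print(o["t"],o["eef_pos"])
p=bot.read_camera("wrist"); save(p,"w1.png")
np.savez("w1.npz",**{k:p[k] for k in p})
for n in ["valve_block","nipple_tip","brown_bottle"]:
    for l in bot.landmark_of(p,n)[:2]: print(n,np.round(l["xyz"],4),round(l["confidence"],2),proj(p,l["xyz"]))
m=bot.masks_of(p,"valve_block")[0]; X=cloud(p,m["mask"])
for lo,hi in [(0.003,.02),(.06,.075),(.08,.1),(.1,.115),(.115,.125),(.125,.132),(.132,.15)]:
    s=X[(X[:,2]>lo)&(X[:,2]<hi)]
    if len(s)>5: print(lo,hi,len(s),s.mean(0).round(4),cv2.minAreaRect((s[:,:2]*1000).astype(np.float32)))
E
```

```text
2.15 [0.52421024 0.1766785  0.32793212]
valve_block [ 0.4999  0.1994 -0.0023] 0.91 [[298.43540524 167.28193659]]
nipple_tip [0.4904 0.1986 0.1326] 0.83 [[278.80029458 187.3449706 ]]
brown_bottle [0.3688 0.2932 0.0005] 0.57 [[174.60652349  79.56623436]]
0.003 0.02 1896 [0.48   0.2162 0.0086] ((503.1259765625, 201.03839111328125), (105.10234069824219, 96.12006378173828), 12.110889434814453)
0.06 0.075 2880 [0.5177 0.2072 0.0697] ((512.49267578125, 203.2510223388672), (79.9421157836914, 69.96694946289062), 12.07553768157959)
0.08 0.1 878 [0.519  0.2071 0.0931] ((515.5305786132812, 205.46218872070312), (55.70642852783203, 43.71104431152344), 78.28763580322266)
0.1 0.115 1137 [0.5127 0.2035 0.1054] ((511.6656494140625, 203.4829559326172), (33.308692932128906, 60.178138732910156), 13.173112869262695)
0.115 0.125 221 [0.5047 0.2012 0.1197] ((502.205322265625, 201.2686767578125), (17.30060386657715, 60.283512115478516), 13.321728706359863)
0.125 0.132 159 [0.5011 0.2016 0.1289] ((497.67138671875, 201.4456787109375), (19.057680130004883, 60.777008056640625), 7.575642108917236)
0.132 0.15 789 [0.493  0.2008 0.1375] ((492.8672790527344, 199.28549194335938), (18.57410430908203, 64.34428405761719), 11.99138355255127)
```

View pics/w1.png

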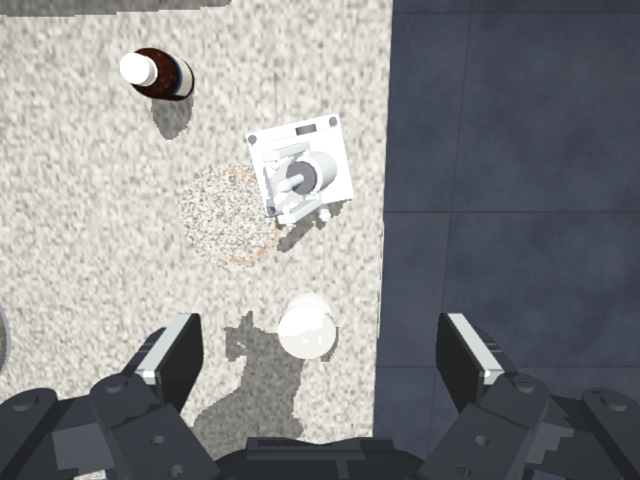

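Call:
{"fn": "send_rows", "kwargs": {"deltas": "-0.04 -0.004 0.01 8.5; -0.08 -0.008 0.02 17; -0.12 -0.012 0.03 25.5; -0.16 -0.016 0.04 34; -0.2 -0.02 0.05 42"}}

```text
t: 2.9
eef_pos: [0.5034, -0.024, 0.2779]
tool_rot: [0.0, 0.915, 0.404, 0.0]
contact_force: [0.8, -0.3, -0.1]
gripper_width: 1.001
grasp_force: 0.0
```

```bash
cat >> h.py <<'E'
def delta(target,yaw):
    "row (tool axes) from measured pose to world TCP target, tool-x yaw in deg"
    o=bot.get_obs(); M=rot(o["tool_rot"]); d=M.inv().apply(np.array(target)-o["eef_pos"])
    x=M.as_matrix()[:,0]; ps=np.degrees(np.arctan2(x[1],x[0]))
    print("t",round(float(o["t"]),2),"pos",o["eef_pos"].round(4),"yaw",ps.round(2),"row",d.round(4),"spin",((ps-yaw+180)%360-180).round(2))
E
python3 -c "
from h import *
delta([.49,-.237,.22],-13)"
```

```text
t 2.9 pos [ 0.5034 -0.024   0.2779] yaw 47.61 row [-0.1663  0.1337  0.0579] spin 60.61
```

Call:
{"fn": "send_rows", "kwargs": {"deltas": "-0.033 0.027 0.012 8.5; -0.066 0.054 0.024 17; -0.1 0.08 0.036 25.5; -0.133 0.107 0.048 34; -0.166 0.134 0.058 42.5"}}

```text
t: 3.4
eef_pos: [0.4916, -0.2371, 0.2196]
tool_rot: [0.0, 0.999, 0.045, -0.0]
contact_force: [0.6, 0.1, 0.3]
gripper_width: 1.0
grasp_force: 0.0
```

```bash
python3 -c "
from h import *
delta([.49,-.237,.22],-13)"
```

```text
t 3.4 pos [ 0.4916 -0.2371  0.2196] yaw 5.11 row [-0.0016 -0.0003 -0.0004] spin 18.11
```

Call:
{"fn": "send_rows", "kwargs": {"deltas": "-0.001 0 0 8.5; -0.002 0 0 17; -0.002 0 0 18; -0.002 0 0 18"}}

```text
t: 3.8
eef_pos: [0.4903, -0.2352, 0.2202]
tool_rot: [0.0, 0.994, -0.107, -0.0]
contact_force: [-0.3, 0.1, 1.3]
gripper_width: 1.006
grasp_force: 0.0
```

```bash
python3 - <<'E'
from h import *
delta([.49,-.237,.22],-13)
p=bot.read_camera("wrist"); save(p,"w2.png")
for n in ["coupler","coupler_grip","stand"]:
    for l in bot.landmark_of(p,n)[:2]: print(n,np.round(l["xyz"],4),round(l["confidence"],2),proj(p,l["xyz"]))
for n in ["coupler","stand"]:
  m=bot.masks_of(p,n)[0]; X=cloud(p,m["mask"])
  for lo,hi in [(0.036,.042),(.043,.049),(.05,.075),(.078,.087),(.09,.115)]:
    s=X[(X[:,2]>lo)&(X[:,2]<hi)]
    if len(s)>5: print(n,lo,hi,len(s),s.mean(0).round(4),cv2.minAreaRect((s[:,:2]*1000).astype(np.float32)))
E
```

```text
t 3.8 pos [ 0.4903 -0.2352  0.2202] yaw -12.32 row [0.0001 0.0018 0.0002] spin 0.68
coupler [ 0.4854 -0.2338  0.0114] 0.67 [[319.83441063 213.70731686]]
coupler_grip [ 0.4901 -0.2398  0.0673] 0.84 [[326.53213911 223.12777088]]
coupler 0.036 0.042 60 [ 0.4834 -0.2366  0.0405] ((484.36077880859375, -237.1227264404297), (58.40127182006836, 46.24781799316406), 2.298919677734375)
coupler 0.043 0.049 1052 [ 0.4983 -0.2385  0.0461] ((493.60711669921875, -236.62869262695312), (47.16093444824219, 39.735877990722656), 80.50144958496094)
coupler 0.05 0.075 246 [ 0.5036 -0.2376  0.0631] ((502.8158264160156, -237.2366485595703), (28.06829071044922, 2.580090045928955), 84.6270751953125)
coupler 0.078 0.087 111 [ 0.5037 -0.2371  0.0825] ((503.3052673339844, -237.04063415527344), (27.64736557006836, 2.2716434001922607), 86.79920196533203)
coupler 0.09 0.115 1706 [ 0.4926 -0.2365  0.1029] ((490.2198181152344, -235.9895477294922), (28.195783615112305, 27.7327880859375), 84.74383544921875)
stand 0.036 0.042 7249 [ 0.4943 -0.2369  0.0402] ((489.5221252441406, -235.9410400390625), (84.04264831542969, 84.89862823486328), 76.22443389892578)
stand 0.043 0.049 23 [ 0.4852 -0.2472  0.0447] ((488.84686279296875, -235.44741821289062), (73.14385223388672, 59.005367279052734), 74.52690887451172)
stand 0.09 0.115 28 [ 0.4798 -0.229   0.0982] ((479.9713439941406, -234.96058654785156), (28.024089813232422, 7.132786750793457), 84.74495697021484)
```

View pics/w2.png

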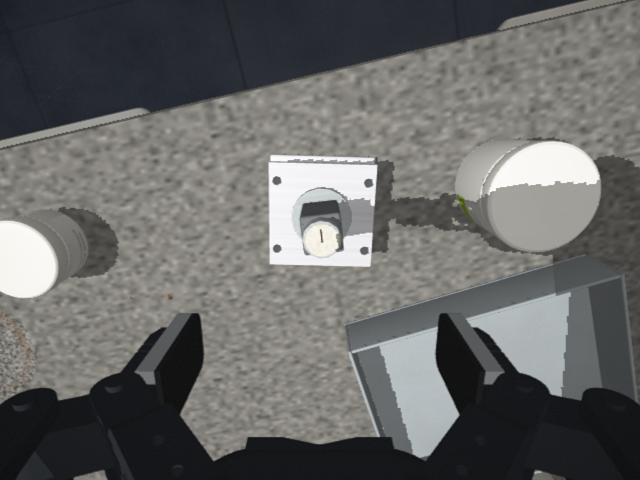

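Call:
{"fn": "send_rows", "kwargs": {"deltas": "0 0.001 0.03 -7.3; -0.0005 0.0014 0.06 -7.3; -0.0005 0.0014 0.09 -7.3; -0.0005 0.0014 0.1 -7.3; -0.0005 0.0014 0.1 -7.3"}}

```text
t: 4.6
eef_pos: [0.4886, -0.2361, 0.1193]
tool_rot: [-0.0, 0.999, -0.045, -0.001]
contact_force: [-0.3, 0.9, 0.2]
gripper_width: 0.999
grasp_force: 0.0
```

```bash
python3 - <<'E'
from h import *
delta([.4895,-.2365,.061],-5)
p=bot.read_camera("wrist"); m=bot.masks_of(p,"coupler")[0]; X=cloud(p,m["mask"])
for lo,hi in [(.05,.08),(.09,.115)]:
    s=X[(X[:,2]>lo)&(X[:,2]<hi)]
    if len(s)>5: print(lo,hi,len(s),s.mean(0).round(4),cv2.minAreaRect((s[:,:2]*1000).astype(np.float32)))
E
```

```text
t 4.6 pos [ 0.4886 -0.2361  0.1193] yaw -5.18 row [0.0011 0.0004 0.0583] spin -0.18
0.05 0.08 1012 [ 0.5037 -0.2372  0.0661] ((503.0784912109375, -237.2854461669922), (27.976469039916992, 2.5857818126678467), 83.89214324951172)
0.09 0.115 4236 [ 0.494  -0.2362  0.1028] ((490.3376770019531, -235.98912048339844), (28.075103759765625, 28.35887336730957), 85.05689239501953)
```

Consistent (yaw −5.5°, axis (0.4895, −0.2365)). Descend and grip.

Call:
{"fn": "send_rows", "kwargs": {"deltas": "0.001 0.0005 0.02 0.4; 0.001 0.0005 0.04 0.4; 0.001 0.0005 0.055 0.4; 0.001 0.0005 0.058 0.4; 0.001 0.0005 0.058 0.4"}}

```text
t: 5.2
eef_pos: [0.4911, -0.2373, 0.0632]
tool_rot: [0.0, 0.999, -0.049, 0.001]
contact_force: [-0.3, -0.5, -0.0]
gripper_width: 1.001
grasp_force: 0.0
```

Call:
{"fn": "send_rows", "kwargs": {"deltas": "0 0 0 0; 0 0 0 0; 0 0 0 0; 0 0 0 0; 0 0 0 0", "claw": 0, "force": 30}}

```text
t: 5.7
eef_pos: [0.4907, -0.2371, 0.0628]
tool_rot: [0.0, 0.999, -0.049, 0.0]
contact_force: [-0.5, 0.7, 4.3]
gripper_width: 0.32
grasp_force: 32.4
```

Call:
{"fn": "send_rows", "kwargs": {"deltas": "0 0 0 0; 0 0 0 0; 0 0 0 0"}}

```text
t: 6.0
eef_pos: [0.4907, -0.2371, 0.0628]
tool_rot: [-0.0, 0.999, -0.049, 0.0]
contact_force: [-0.4, 2.6, 5.3]
gripper_width: 0.323
grasp_force: 32.6
```

Call:
{"fn": "send_rows", "kwargs": {"deltas": "0 0 -0.01 0; 0 0 -0.02 0; 0 0 -0.02 0"}}

```text
t: 6.3
eef_pos: [0.4912, -0.2375, 0.0838]
tool_rot: [0.0, 0.999, -0.049, 0.001]
contact_force: [-0.1, -0.8, -2.6]
gripper_width: 0.325
grasp_force: 31.6
```

Call:
{"fn": "send_rows", "kwargs": {"deltas": "-0.003 0 0 0; -0.006 0 0 0; -0.009 0 0 0; -0.012 0 0 0; -0.015 0 0 0"}}

```text
t: 6.8
eef_pos: [0.4781, -0.2357, 0.0832]
tool_rot: [0.001, 0.999, -0.049, 0.003]
contact_force: [6.4, 0.8, 0.5]
gripper_width: 0.322
grasp_force: 31.8
```

```bash
cat >> h.py <<'E'
def tilt(tag=None):
    p=bot.read_camera("wrist"); o=bot.get_obs(); M=rot(o["tool_rot"])
    if tag: save(p,tag)
    X=M.inv().apply(cloud(p)-o["eef_pos"])   # tool frame
    s=X[(abs(X[:,1])<.012)&(X[:,2]>-.045)&(X[:,2]<.016)&(X[:,0]>0)&(X[:,0]<.04)]
    best=None
    rng=np.random.default_rng(0)
    for _ in range(300):
        a=s[rng.choice(len(s),3,False)]; n=np.cross(a[1]-a[0],a[2]-a[0]); l=np.linalg.norm(n)
        if l<1e-6: continue
        n/=l
        if abs(n[0])<.7: continue
        k=abs((s-a[0])@n)<.0012
        if best is None or k.sum()>best.sum(): best=k
    q=s[best]; c=q.mean(0); n=np.linalg.svd(q-c)[2][2]; n*=np.sign(n[0])
    print("n",n.round(4),"tilt",np.degrees(np.arctan2(-n[2],n[0])).round(2),"yaw err",np.degrees(np.arctan2(n[1],n[0])).round(2),"pts",best.sum(),"c",c.round(4),"axis pt",(c-.014*n).round(4),"zrange",q[:,2].min().round(3),q[:,2].max().round(3))
    return p
E
python3 -c "
from h import *
tilt('w3.png');print(bot.get_obs()['eef_pos'],bot.get_obs()['contact_force'])"
```

```text
n [ 0.99   -0.0017 -0.1411] tilt 8.11 yaw err -0.1 pts 6873 c [ 0.014  -0.0002 -0.017 ] axis pt [ 0.0002 -0.0001 -0.0151] zrange -0.045 0.016
[ 0.47757355 -0.23571943  0.08319194] [ 5.61028657 -0.32938027  0.68680033]
```

View pics/w3.png

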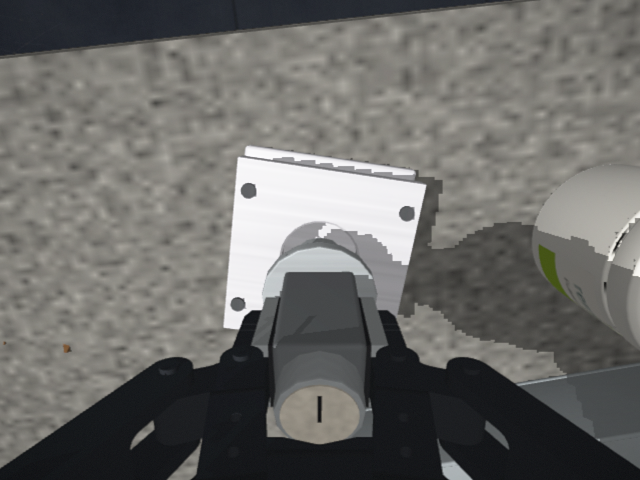

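Call:
{"fn": "send_rows", "kwargs": {"deltas": "-0.004 0 0 0; -0.007 0 0 0; -0.01 0 0 0; -0.012 0 0 0; -0.012 0 0 0"}}

```text
t: 7.35
eef_pos: [0.4655, -0.2345, 0.083]
tool_rot: [0.0, 0.999, -0.049, 0.002]
contact_force: [4.5, -0.3, -0.4]
gripper_width: 0.327
grasp_force: 31.6
```

```bash
python3 -c "
from h import *
tilt();print(bot.get_obs()['eef_pos'],bot.get_obs()['contact_force'])"
```

```text
n [ 9.442e-01  6.000e-04 -3.295e-01] tilt 19.24 yaw err 0.04 pts 8386 c [ 0.0146 -0.0002 -0.019 ] axis pt [ 0.0014 -0.0002 -0.0144] zrange -0.045 0.012
[ 0.46550531 -0.23451906  0.08298765] [ 4.86056819  0.23223514 -0.49140442]
```

Call:
{"fn": "send_rows", "kwargs": {"deltas": "-0.003 0 0 0; -0.005 0 0 0; -0.006 0 0 0; -0.006 0 0 0"}}

```text
t: 7.8
eef_pos: [0.4591, -0.2339, 0.0827]
tool_rot: [0.0, 0.999, -0.049, 0.002]
contact_force: [5.1, -0.7, -0.3]
gripper_width: 0.324
grasp_force: 31.1
```

```bash
python3 -c "
from h import *
tilt();print(bot.get_obs()['eef_pos'],bot.get_obs()['contact_force'])"
```

```text
n [ 0.913   0.0038 -0.4079] tilt 24.07 yaw err 0.24 pts 9027 c [ 0.0155 -0.0001 -0.0189] axis pt [ 0.0027 -0.0001 -0.0132] zrange -0.045 0.009
[ 0.45918918 -0.23393108  0.0827281 ] [ 4.89693601  0.8573943  -2.21093352]
```

Call:
{"fn": "send_rows", "kwargs": {"deltas": "-0.0007 0 0 0; -0.0012 0 0 0; -0.0012 0 0 0"}}

```text
t: 8.15
eef_pos: [0.4582, -0.2338, 0.0827]
tool_rot: [0.0, 0.999, -0.049, 0.002]
contact_force: [6.1, 0.7, -2.9]
gripper_width: 0.321
grasp_force: 31.1
```

Call:
{"fn": "send_rows", "kwargs": {"deltas": "0 0 0 0; 0 0 0 0; 0 0 0 0", "force": 100}}

```text
t: 8.45
eef_pos: [0.4582, -0.2339, 0.0829]
tool_rot: [0.0, 0.999, -0.049, 0.002]
contact_force: [4.6, 1.3, -1.1]
gripper_width: 0.314
grasp_force: 98.2
```

Call:
{"fn": "send_rows", "kwargs": {"deltas": "0.001 0 -0.01 0; 0.001 0 -0.03 0; 0.001 0 -0.06 0; 0.001 0 -0.1 0; 0.001 0 -0.13 0"}}

```text
t: 8.95
eef_pos: [0.456, -0.2341, 0.214]
tool_rot: [-0.0, 0.999, -0.049, -0.001]
contact_force: [0.8, -0.1, -1.7]
gripper_width: 0.317
grasp_force: 98.5
```

```bash
sed -i 's/    print("n",n/    print("world n",M.apply(n).round(4),"wtilt",np.degrees(np.arcsin(M.apply(n)[2])).round(2));print("n",n/' h.py; python3 -c "
from h import *
tilt('w4.png');o=bot.get_obs();print(o['eef_pos'],o['contact_force'],o['q'].round(2))
delta([.5,.19,.25],12.1)"
```

```text
world n [ 0.9036 -0.0971  0.4171] wtilt 24.65
n [ 0.9111  0.0075 -0.4122] tilt 24.34 yaw err 0.47 pts 9179 c [ 0.0128 -0.0004 -0.0149] axis pt [ 0.     -0.0005 -0.0092] zrange -0.043 0.014
[ 0.45835198 -0.23532813  0.21832359] [ 2.43347377 -1.12740593  1.4557494 ] [ 0.    0.24  0.41  1.98 -0.12  0.93 -1.19]
t 9.0 pos [ 0.4584 -0.2353  0.2183] yaw -5.69 row [-0.0005 -0.4273 -0.0321] spin -17.79
```

View pics/w4.png

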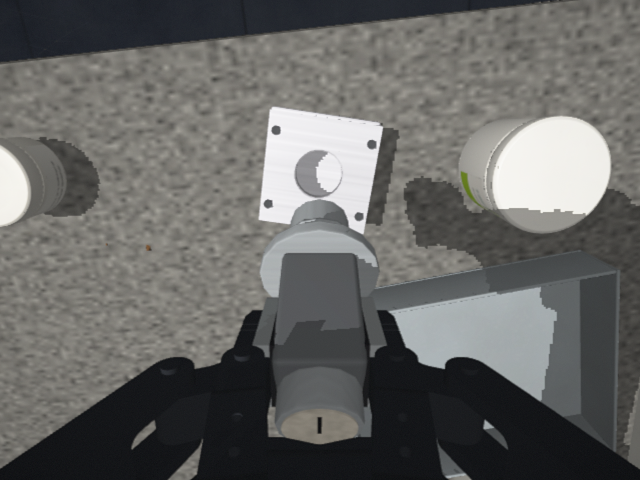

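Call:
{"fn": "send_rows", "kwargs": {"deltas": "0 -0.035 -0.01 -4; 0 -0.08 -0.02 -8; 0 -0.125 -0.025 -12; 0 -0.17 -0.03 -16; 0 -0.215 -0.032 -17.8"}}

```text
t: 9.5
eef_pos: [0.477, -0.0188, 0.2444]
tool_rot: [0.0, 0.994, 0.107, -0.001]
contact_force: [1.6, -0.6, -3.0]
gripper_width: 0.316
grasp_force: 99.0
```

```bash
python3 -c "
from h import *
delta([.45,.19,.25],12.1)"
```

```text
t 9.5 pos [ 0.477  -0.0188  0.2444] yaw 12.28 row [ 0.018  -0.2098 -0.0056] spin 0.18
```

Call:
{"fn": "send_rows", "kwargs": {"deltas": "0.005 -0.045 -0.002 0; 0.01 -0.09 -0.004 0; 0.014 -0.135 -0.006 0; 0.018 -0.18 -0.006 0.2; 0.018 -0.21 -0.006 0.2"}}

```text
t: 10.0
eef_pos: [0.4498, 0.1917, 0.2499]
tool_rot: [0.0, 0.994, 0.106, -0.001]
contact_force: [0.7, 0.2, -3.2]
gripper_width: 0.316
grasp_force: 99.1
```

Call:
{"fn": "send_rows", "kwargs": {"deltas": "0 0 0 0; 0 0 0 0; 0 0 0 0; 0 0 0 0"}}

```text
t: 10.4
eef_pos: [0.4517, 0.1874, 0.2501]
tool_rot: [0.0, 0.995, 0.103, -0.0]
contact_force: [-0.6, 0.3, -2.6]
gripper_width: 0.315
grasp_force: 99.2
```

```bash
cat > m.py <<'E'
from h import *
p=tilt('w5.png'); o=bot.get_obs(); print(o['contact_force'],rot(o["tool_rot"]).as_matrix()[:,2])
for n in ["valve_block","nipple_tip","coupler_mouth","coupler_grip"]:
    for l in bot.landmark_of(p,n)[:1]: print(n,np.round(l["xyz"],4),round(l["confidence"],2),proj(p,l["xyz"]))
m=bot.masks_of(p,"valve_block")[0]; X=cloud(p,m["mask"])
for lo,hi in [(0.003,.02),(.06,.075),(.132,.15)]:
    s=X[(X[:,2]>lo)&(X[:,2]<hi)]
    if len(s)>5: print(lo,hi,len(s),s.mean(0).round(4),cv2.minAreaRect((s[:,:2]*1000).astype(np.float32)))
delta([.4622,.1922,.1967],12.1)
E
python3 m.py
```

```text
world n [0.8866 0.1823 0.425 ] wtilt 25.15
n [ 0.905   0.0041 -0.4254] tilt 25.18 yaw err 0.26 pts 9098 c [ 0.0154 -0.0002 -0.0192] axis pt [ 0.0027 -0.0002 -0.0132] zrange -0.045 0.01
[-0.07587372 -1.01045373 -2.19489122] [-3.36548956e-04 -6.00873757e-04 -9.99999763e-01]
valve_block [ 0.4991  0.2002 -0.0013] 0.85 [[317.17087013 147.52645488]]
nipple_tip [0.4944 0.1992 0.1339] 0.74 [[316.31802309 170.69963257]]
coupler_mouth [0.4806 0.1949 0.2056] 0.76 [[318.43817244 221.63923212]]
coupler_grip [0.459  0.1865 0.2574] 0.66 [[329.05026982 320.27504082]]
0.003 0.02 2044 [0.4841 0.1938 0.0087] ((502.65789794921875, 200.9629669189453), (104.97366333007812, 96.07512664794922), 11.99222469329834)
0.06 0.075 4511 [0.5207 0.2049 0.0698] ((512.2880859375, 203.09164428710938), (79.98762512207031, 70.07318115234375), 12.058971405029297)
0.132 0.15 1402 [0.4931 0.199  0.1375] ((492.6234436035156, 198.70510864257812), (19.01110076904297, 64.7853775024414), 11.894021034240723)
t 10.7 pos [0.4516 0.1889 0.2503] yaw 11.96 row [ 0.011  -0.0011  0.0536] spin -0.14
```

View pics/w5.png

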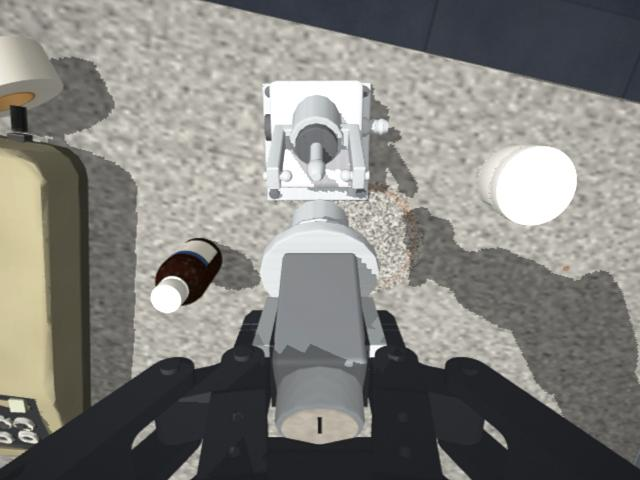

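Call:
{"fn": "send_rows", "kwargs": {"deltas": "0 -0.0005 0.01 -0.1; 0 -0.001 0.02 -0.1; -0.0005 -0.001 0.03 -0.1; -0.0007 -0.0012 0.041 -0.1; -0.0007 -0.0012 0.041 -0.1"}}

```text
t: 11.2
eef_pos: [0.4493, 0.1897, 0.2072]
tool_rot: [0.001, 0.994, 0.105, -0.002]
contact_force: [-0.3, -1.4, -2.3]
gripper_width: 0.312
grasp_force: 99.2
```

```bash
cat >> m.py <<'E'
# axial offsets of camera-seen points in coupler frame; axis via flat fit
M=rot(o["tool_rot"]); X=M.inv().apply(cloud(p)-o["eef_pos"])
a=np.radians(25.0); u=np.array([-np.sin(a),0,-np.cos(a)]); n=np.array([np.cos(a),0,-np.sin(a)])
A=np.array([.0037,-.0002,-.011]); r=X-A; s=r@u; rad=np.hypot(r@n,r[:,1])
k=(rad>.0165)&(rad<.023)&(s<0)&(s>-.06)&(r@n>.005); h,e=np.histogram(s[k],np.arange(-.06,.0,.001)); i=h.argmax(); print("collar top s",s[k][abs(s[k]-e[i]-.0005)<.0015].mean().round(4),h.max())
c=k&(abs(s-e[i])<.002); 
k2=(rad<.03)&(abs(s-e[i])<.003)&(r@n>-.005); print("collar circle",[ (np.array(cv2.minEnclosingCircle(np.c_[r[k2]@n,r[k2][:,1]].astype(np.float32)*1000)[0])).round(2),cv2.minEnclosingCircle(np.c_[r[k2]@n,r[k2][:,1]].astype(np.float32)*1000)[1]])
k3=(s<-.05)&(s>-.085)&(rad<.018)&(r@n>0); print("nose axial min",np.percentile(s[k3],[0,1,5]).round(4),"nose y mid",np.median(r[k3][:,1]).round(4),"nose n max",np.percentile((r@n)[k3&(s<-.058)],[50,95]).round(4))
E
python3 m.py
```

```text
world n [0.8882 0.1943 0.4163] wtilt 24.6
n [ 0.9083 -0.0034 -0.4183] tilt 24.73 yaw err -0.21 pts 9369 c [ 0.0149 -0.0001 -0.0185] axis pt [ 0.0021 -0.     -0.0126] zrange -0.045 0.01
[ 0.60224469  0.03086064 -2.20755384] [-0.00200577 -0.00122589 -0.99999724]
valve_block [ 0.4993  0.2003 -0.0032] 0.97 [[320.24483227 147.74132438]]
nipple_tip [0.4917 0.1987 0.1355] 0.86 [[321.18161936 182.98165028]]
coupler_mouth [0.4773 0.1965 0.1614] 0.92 [[319.61788761 223.00621911]]
coupler_grip [0.4594 0.187  0.2111] 0.9 [[335.27672162 310.15031002]]
0.003 0.02 1651 [0.4867 0.1973 0.0088] ((502.6517028808594, 201.05442810058594), (104.67622375488281, 95.98402404785156), 11.982111930847168)
0.06 0.075 5906 [0.5209 0.2049 0.0699] ((512.0816040039062, 203.07281494140625), (79.33332824707031, 70.08680725097656), 11.971003532409668)
0.132 0.15 1971 [0.4932 0.1994 0.1376] ((493.0313720703125, 199.31417846679688), (18.953353881835938, 64.02967071533203), 12.230567932128906)
t 11.5 pos [0.451  0.1904 0.2098] yaw 12.09 row [0.0113 0.0006 0.0131] spin -0.01
collar top s -0.0286 1204
collar circle [array([-0.19, -0.59]), 23.804933547973633]
nose axial min [-0.0654 -0.0634 -0.0624] nose y mid -0.0004 nose n max [0.0095 0.0113]
```

Call:
{"fn": "send_rows", "kwargs": {"deltas": "0.0018 0.0002 0.0043 0; 0.0035 0.0004 0.0085 0; 0.0053 0.0006 0.0127 0; 0.0053 0.0006 0.0127 0; 0.0053 0.0006 0.0127 0"}}

```text
t: 12.0
eef_pos: [0.4559, 0.1907, 0.1964]
tool_rot: [0.0, 0.994, 0.105, -0.0]
contact_force: [0.0, -0.0, -2.4]
gripper_width: 0.317
grasp_force: 99.2
```

Call:
{"fn": "send_rows", "kwargs": {"deltas": "0 0 0 0; 0 0 0 0; 0 0 0 0; 0 0 0 0; 0 0 0 0"}}

```text
t: 12.5
eef_pos: [0.4559, 0.1908, 0.1967]
tool_rot: [-0.0, 0.994, 0.105, 0.0]
contact_force: [0.6, -0.6, -2.8]
gripper_width: 0.32
grasp_force: 99.2
```

```bash
python3 m.py; python3 - <<'E'
from h import *
p=bot.read_camera("scene"); u=np.array([-.4133,-.0883,.9063]); print(bot.get_obs()["eef_pos"],[ (n,[np.round(l["xyz"],4) for l in bot.landmark_of(p,n)[:1]]) for n in ["nipple_tip","coupler_mouth","coupler_grip"]])
im=p["img"][210:300,190:310]; cv2.imwrite("pics/s6.png",cv2.resize(im[:,:,::-1],None,fx=6.5,fy=6.5,interpolation=cv2.INTER_CUBIC))
E
```

```text
world n [0.8846 0.1963 0.423 ] wtilt 25.03
n [ 0.9061 -0.0065 -0.423 ] tilt 25.02 yaw err -0.41 pts 9140 c [ 0.0155 -0.0001 -0.0194] axis pt [ 0.0028 -0.     -0.0135] zrange -0.045 0.009
[ 0.25013376  0.16048323 -2.81097935] [ 6.16682317e-05  6.61816087e-05 -9.99999996e-01]
nipple_tip [0.4915 0.1989 0.134 ] 0.96 [[320.39328738 199.88753999]]
coupler_mouth [0.4839 0.198  0.1511] 0.88 [[318.95899878 223.22098441]]
coupler_grip [0.4611 0.1909 0.2029] 0.67 [[324.96341796 323.630954  ]]
0.003 0.02 1124 [0.5012 0.1987 0.0085] ((502.9686279296875, 201.04345703125), (104.35845947265625, 96.13896942138672), 12.007003784179688)
0.06 0.075 6047 [0.5243 0.2057 0.0698] ((512.5106201171875, 203.1830596923828), (79.39350891113281, 70.1369857788086), 11.979147911071777)
0.132 0.15 2071 [0.4935 0.1993 0.1376] ((492.9889221191406, 199.03269958496094), (19.099651336669922, 65.02095031738281), 12.321381568908691)
t 12.8 pos [0.4559 0.1908 0.1966] yaw 12.1 row [ 0.0065 -0.0001 -0.0001] spin -0.0
collar top s -0.0277 1111
collar circle [array([ 1.15, -0.72]), 23.7219295501709]
nose axial min [-0.085  -0.0846 -0.0834] nose y mid -0.0004 nose n max [0.0039 0.012 ]
[0.45590987 0.1907666  0.19658779] [('nipple_tip', []), ('coupler_mouth', [array([0.4857, 0.1958, 0.1505])]), ('coupler_grip', [array([0.462 , 0.1925, 0.2052])])]
```

View pics/s6.png

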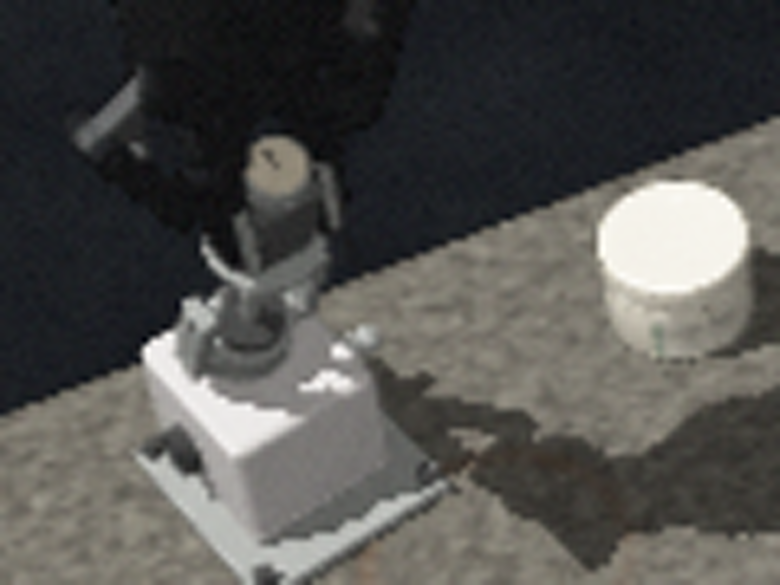

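Call:
{"fn": "send_rows", "kwargs": {"deltas": "0 0 0 0; 0 0 0 0; 0 0 0 0; 0 0 0 0; 0 0 0 0"}}

```text
t: 13.5
eef_pos: [0.4559, 0.1908, 0.1966]
tool_rot: [-0.0, 0.994, 0.105, 0.0]
contact_force: [0.3, -0.4, -2.8]
gripper_width: 0.314
grasp_force: 99.2
```

Call:
{"fn": "send_rows", "kwargs": {"deltas": "0.0013 0 0.0027 0; 0.0025 0 0.0054 0; 0.0038 0 0.0082 0; 0.0051 0 0.0109 0; 0.0063 0 0.0136 0"}}

```text
t: 14.0
eef_pos: [0.4622, 0.1921, 0.1827]
tool_rot: [0.0, 0.994, 0.105, -0.0]
contact_force: [-0.2, -0.4, -2.5]
gripper_width: 0.31
grasp_force: 99.2
```

Call:
{"fn": "send_rows", "kwargs": {"deltas": "0.0008 0 0.0018 0; 0.0017 0 0.0036 0; 0.0025 0 0.0054 0; 0.0034 0 0.0073 0; 0.0042 0 0.0091 0"}}

```text
t: 14.5
eef_pos: [0.4663, 0.193, 0.1738]
tool_rot: [-0.0, 0.994, 0.105, 0.0]
contact_force: [-0.6, -0.5, -3.2]
gripper_width: 0.315
grasp_force: 99.2
```

```bash
python3 - <<'E'
from h import *
tilt(); o=bot.get_obs(); u=np.array([-.4133,-.0883,.9063]); d=o["eef_pos"]-np.array([.4559,.1908,.1966]); print(o["t"],"adv",-d@u, "n",d@np.array([.8866,.189,.4226]),"y",d@np.array([-.209,.978,0]),"F",o["contact_force"],"Fax",o["contact_force"]@u)
E
```

```text
world n [0.8907 0.1931 0.4115] wtilt 24.3
n [ 0.9113 -0.002  -0.4117] tilt 24.31 yaw err -0.13 pts 9076 c [ 0.0161 -0.0001 -0.0186] axis pt [ 0.0033 -0.0001 -0.0128] zrange -0.045 0.01
14.55 adv 0.025372581632111268 n -0.0001521361338649099 y -6.108492273823776e-05 F [ 0.62039766  0.69484107 -1.51562625] Fax -1.6913768895924226
```

Call:
{"fn": "send_rows", "kwargs": {"deltas": "0.0006 0 0.0014 0; 0.0013 0 0.0027 0; 0.0019 0 0.0041 0; 0.0025 0 0.0054 0; 0.0025 0 0.0054 0", "force": 120}}

```text
t: 15.05
eef_pos: [0.4685, 0.1935, 0.1691]
tool_rot: [-0.0, 0.994, 0.105, -0.0]
contact_force: [-3.6, -1.9, 6.7]
gripper_width: 0.315
grasp_force: 119.2
```

Call:
{"fn": "send_rows", "kwargs": {"deltas": "0.0006 0 0.0014 0; 0.0013 0 0.0027 0; 0.0019 0 0.0041 0; 0.0025 0 0.0054 0; 0.0025 0 0.0054 0"}}

```text
t: 15.55
eef_pos: [0.4709, 0.194, 0.1639]
tool_rot: [-0.0, 0.994, 0.105, -0.0]
contact_force: [-4.3, -1.9, 7.0]
gripper_width: 0.313
grasp_force: 120.1
```

```bash
cat > f.py <<'E'
from h import *
tilt(); o=bot.get_obs(); u=np.array([-.4133,-.0883,.9063]); d=o["eef_pos"]-np.array([.4559,.1908,.1966]); print(o["t"],"adv",-d@u, "n",d@np.array([.8866,.189,.4226]),"y",d@np.array([-.209,.978,0]),"F",o["contact_force"],"Fax",o["contact_force"]@u)
E
python3 f.py
```

```text
world n [0.892  0.1937 0.4085] wtilt 24.11
n [ 0.9126 -0.0026 -0.4088] tilt 24.13 yaw err -0.16 pts 8946 c [ 0.0162 -0.0001 -0.0182] axis pt [ 0.0034 -0.0001 -0.0125] zrange -0.045 0.01
15.6 adv 0.03612704749824293 n 3.0766510390814434e-05 y -2.9657941139335973e-05 F [-3.96549521 -2.1726924   6.23135912] Fax 7.478268676992822
```

Call:
{"fn": "send_rows", "kwargs": {"deltas": "0.0004 0 0.0009 0; 0.0008 0 0.0018 0; 0.0013 0 0.0027 0; 0.0013 0 0.0027 0; 0.0013 0 0.0027 0"}}

```text
t: 16.1
eef_pos: [0.4721, 0.1942, 0.1613]
tool_rot: [-0.0, 0.994, 0.105, -0.0]
contact_force: [-6.3, -2.3, 9.1]
gripper_width: 0.315
grasp_force: 120.0
```

```bash
python3 f.py
```

```text
world n [0.886  0.1998 0.4185] wtilt 24.74
n [ 0.9079 -0.0097 -0.419 ] tilt 24.77 yaw err -0.61 pts 9086 c [ 0.0156 -0.     -0.0191] axis pt [ 0.0029  0.0001 -0.0132] zrange -0.045 0.01
16.15 adv 0.03897046968184745 n 4.593835197645396e-05 y 2.5986561671295088e-05 F [-5.44969362 -2.25072418  9.40877884] Fax 10.978273581102435
```

Call:
{"fn": "send_rows", "kwargs": {"deltas": "0.0004 0 0.0009 0; 0.0008 0 0.0018 0; 0.0008 0 0.0018 0"}}

```text
t: 16.45
eef_pos: [0.4723, 0.1944, 0.1608]
tool_rot: [-0.0, 0.994, 0.105, -0.001]
contact_force: [-11.3, -4.0, 25.6]
gripper_width: 0.313
grasp_force: 122.3
```

Call:
{"fn": "send_rows", "kwargs": {"deltas": "0.0004 0 0.0009 0; 0.0008 0 0.0018 0; 0.0008 0 0.0018 0"}}

```text
t: 16.75
eef_pos: [0.4725, 0.1945, 0.1605]
tool_rot: [-0.0, 0.994, 0.105, -0.001]
contact_force: [-20.3, -7.0, 40.8]
gripper_width: 0.312
grasp_force: 124.6
```

```bash
python3 f.py
```

```text
world n [0.8897 0.1873 0.4164] wtilt 24.61
n [ 0.9081  0.0027 -0.4188] tilt 24.76 yaw err 0.17 pts 9235 c [ 0.0156 -0.0001 -0.0192] axis pt [ 0.0029 -0.0002 -0.0134] zrange -0.045 0.009
16.8 adv 0.03989100957014106 n 0.00014847626033573534 y 0.00016133582179798337 F [-19.75625202  -7.19577408  40.99290539] Fax 45.952515967290836
```

Call:
{"fn": "send_rows", "kwargs": {"deltas": "-0.0004 0 -0.0009 0; -0.0008 0 -0.0018 0; -0.0008 0 -0.0018 0; -0.0008 0 -0.0018 0; -0.0008 0 -0.0018 0"}}

```text
t: 17.3
eef_pos: [0.4723, 0.1944, 0.1609]
tool_rot: [-0.0, 0.994, 0.105, -0.001]
contact_force: [-12.4, -4.3, 24.3]
gripper_width: 0.316
grasp_force: 121.3
```

Call:
{"fn": "send_rows", "kwargs": {"deltas": "0 0 0 0; 0 0 0 0; 0 0 0 0; 0 0 0 0; 0 0 0 0"}}

```text
t: 17.8
eef_pos: [0.4723, 0.1944, 0.1609]
tool_rot: [-0.0, 0.994, 0.105, -0.001]
contact_force: [-12.7, -5.1, 24.2]
gripper_width: 0.315
grasp_force: 121.3
```

```bash
python3 f.py; python3 - <<'E'
from h import *
p=bot.read_camera("wrist"); save(p,"w7.png")
E
```

```text
world n [0.8885 0.1862 0.4195] wtilt 24.8
n [ 0.9071  0.0038 -0.4208] tilt 24.89 yaw err 0.24 pts 9225 c [ 0.0155 -0.0001 -0.0193] axis pt [ 0.0028 -0.0002 -0.0134] zrange -0.045 0.009
17.85 adv 0.03949727899270764 n 8.32633275377857e-05 y 7.274801579842847e-05 F [-13.19919868  -4.44723557  24.91742836] Fax 28.43058504130737
```

View pics/w7.png

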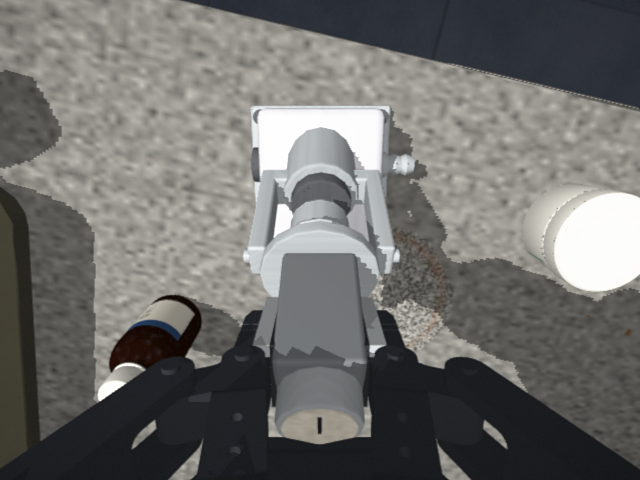

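The coupler sits square between the yoke posts: nose at about (320,210), just short of the dark gland nut. It's against the rigid stop with about 28 N of push, so I'm handing in.

```bash
python3 -c "
from h import *
print(bot.hand_in())"
```

```text
the job is handed in; nothing more can be done
None
```

The job is handed in at about 18 s: the coupler is still gripped and square on the nipple (about 24.8° measured against 25°), pushed against the rigid stop with about 28 N after about 1.5 s held 15 mm off the tip, and the arm never went near the jar, bottle or tub.

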